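# Tuck the hold-down flap of a small-parts wash box

### The arm

A 6-joint arm with a two-finger parallel gripper is mounted at the origin on the work surface. World frame = base frame: x ahead of the robot, y to its left, z up, the work surface at z = 0. Lengths are in mm, angles in rad, forces in N, time in s.
With the tool pointing down it reaches from about 350 to 975 mm from the base axis. Payload 7.1 kg.
Tool frame: the origin (TCP) lies at the very end of the fingers, on their centre line; the grasp point (between the pads) lies 19 mm behind it; z points along the fingers, y is the direction in which the jaws open and shut (so a half turn about z gives the same grasp; the last joint's range is limited). The gripper opens to 88 mm and grips with 3 to 60 N. Pads are 20 mm wide; open, the fingers measure 115 mm over their backs; the gripper's body (75 mm by 178 mm) begins 61 mm behind the grasp point.
Start: joints at [-1.296, 0.423, 1.63, -0, 1.089, -0.019], TCP at [181.013, -598.197, 222.675] pointing down, gripper open.
Joint ranges: [-3, 3], [-0.9, 2.11], [0.09, 2.58], [-1.31, 4.45], [0.11, 2.69], [-2.54, 2.54]. Speed limits (rad/s): [2.39, 2.39, 3.01, 3.14, 3.14, 3.14].

### API

Orientations are given as a rotation vector (axis times angle).
In Python, from workcell import readout, imaging, close_job gives the robot as it stands.
- The arm moves only by the tool carry_out, never from a script. Its argument "rows" is a list of rows, each a list of 3 entries, a list of its own where there are three numbers: the shift along the tool's x, y, z in m, then the turn, a rotation vector about the tool's x, y, z in rad, then the closure, from 0 (fully open) to 1 (shut). In form: [[[dx, dy, dz], [wx, wy, wz], hand], ...]. A call has 1 to 12 rows; each row shifts and turns the commanded pose from where the row before left it, along the tool's axes as they then stand; what a row does not reach is not made up. A row lasts 1/12 s, in which the tool goes at most 41.7 mm and 7.16 degrees, less where a joint would pass 70% of its speed; a pose out of reach is approached as far as the arm can. A call with a gripper value outside its range is refused whole. The fingers move at their own pace and stop on an object; the grip force is fixed at half the most. Time passes only in rows, so rows that do not move let the fingers close. It gives the time, the measured TCP pose, the force and the opening at its end, in the units of the state.
- readout.get_obs(): the state, without advancing time (a new reading comes with each control period).
- imaging.get_image(name): name is "side" or "top"; returns the picture (480x640x3 uint8, red, green, blue); there is no depth.
- imaging.camera_params(name): a dict with "fx", "fy", "cx", "cy" (pixels), "rvec" (rotation vector, rad) and "tvec" (3), from world to camera coordinates, as OpenCV has them. Camera axes: x right, y down, z forward; pixel columns grow to the right and rows downward; lengths in mm; the calibration is good to about 2 mm. A picture is of the moment at which its call begins. camera_params takes no time and is no camera call.
- close_job(): hands the job in, once; it reports no verdict.
The state is a dict: "t": time; "qpos": joint angles; "qvel": joint speeds; "joint_torque": joint torques, N m; "ee_pos": TCP position; "orientation": TCP orientation; "ft_force": force on the tool from outside, world axes, zero at the start; "moment": the same for the moment, N m; "width": finger opening in mm.
Only numpy, scipy, OpenCV 4.12 (cv2) and the standard library are available. Lean on these libraries where they do the work, as an engineer would, in place of code of your own. Each camera call takes 0.05 s, during which the arm holds its last target.

### The job

Close the blue wash box for the dishwasher: with the fingertips, push its upright grey flap over from behind until it lies flat, keep it pressed down because its hinge is sprung, and push it along towards the lip until its edge is fully home beneath the lip, so that it stays shut when you let go. Only push on the outer side of the flap: do not pinch it or touch its inner side. Leave the crockery and utensils on the table where they are.

Things in the scene. Friction and masses are not known exactly. Their poses are not given: they have to be found in the camera images.
- wash_box: open blue plastic box, 150 x 150 mm and 60 mm tall with 5 mm walls, slotted sides, small steel parts inside; it is fast on the table. Origin at the centre of its underside. Its own x axis points from the hinge side (the side nearer the robot) to the lip side, y along the hinge, z up
- hinge (a point): middle of the flap's hinge axis, on top of the box's hinge side: 68 mm to -x of the box's centre, 66 mm above the table. The hinge runs along the box's y axis, between two ears that reach to 73 mm above the table
- lip (a point): middle of the front underside of the retaining lip, on the box's centre line, 60 mm to +x of its centre, 71.5 mm above the table. The lip is a 5 mm thick blue bar, 100 mm wide along y, over the far rim, reaching towards the hinge; the flap has 2.5 mm of play in height beneath it. A flared entry on its front edge reaches 7 mm further to the hinge, rising to 81 mm
- fold (a joint): angle of the flap about its hinge, in rad: 0 = folded over flat on top of the box (it stops there), 1.57 = standing upright, more = leaning back away from the box. It starts between 1.4 and 1.9. The hinge is sprung with some friction: it takes up to about 0.2 N m to fold, and a flap let go untucked springs up again to about 1 rad
- tuck (a joint): how far the flap is slid along its own length, away from its slotted hinge, in m: 0 = drawn back (start 0 to 0.002), 0.028 = fully home. About 4 N of friction; stays where left. Folded flat, the flap's edge is about 12 mm short of the flared entry at 0 and 8 mm beneath the lip proper at 0.028; slid out more than 11 mm before it is flat, its edge lands on top of the lip
- rib (a point): on the flap: foot of the upright face of its push rib, in the middle, on the outer surface, 66 mm from the hinge axis with tuck at 0. The face looks to the hinge and stands 12 mm proud of the outer surface across 96 mm; beyond it the rib slopes down towards the free edge. The surface between hinge and rib is flat
- edge (a point): middle of the flap's free edge, on its outer surface. The flap is a grey plastic plate, 116 mm wide, 6 mm thick, reaching 108 mm from the hinge axis (with tuck at 0). The outer surface lies 3 mm outside the hinge axis: folded flat it is 69 mm above the table
- lining: the inner side of the flap (a 3 mm skin, part of its 6 mm), which faces down into the box when folded; not to be touched. Origin on the hinge axis (with tuck at 0)
- mug: white ceramic mug, 76 mm across, 85 mm tall, origin at the centre of its underside. Not part of the job: leave it alone
- tumbler: clear glass tumbler, 66 mm across, 100 mm tall, origin at the centre of its underside. Not part of the job: leave it alone
- spoon: spoon lying on the table, origin under its middle. Not part of the job: leave it alone
- bowl: white ceramic bowl, 130 mm across, 55 mm tall, origin at the centre of its underside. Not part of the job: leave it alone
- jar: amber glass jar, 66 mm across, 90 mm tall, origin at the centre of its underside. Not part of the job: leave it alone
- brush: white washing-up brush with a round head, 225 mm long, lying bristles down on the table; origin 55 mm from the centre of its head. Not part of the job: leave it alone
- sauce_pot: small steel sauce pot, 70 mm across, 45 mm tall, origin at the centre of its underside. Not part of the job: leave it alone
Things that resemble listed ones, but are neither listed nor needed, are in the scene too. Of the things like the wash_box, leave any that is pink; of the rest the larger one is meant.

How it is judged (in metres and radians):
On the way, in this order (a step that is already met when the one before it is completed fails the run):
1. the flap is folded over, down to the level of the lip (value of joint fold below 0.25 rad), for 0.02 s.
2. the flap lies flat and is slid home, its edge beneath the lip (value of joint fold below 0.07 rad and value of joint tuck above 0.023 m), for 0.2 s.
At the end, for the whole second after the job is handed in: The flap lies flat (fold below 0.07 rad) and is slid at least 23 of its 28 mm home, its edge held beneath the lip with the robot clear of it; every bystander is within 25 mm of where it started (all of step 2 and velocity of joint tuck below 0.01 m/s and distance of each of mug, tumbler, spoon, bowl, jar, brush, sauce_pot from where it was at the start of the episode below 0.025 m); the robot touches nothing.
It fails at once if the flap is pinched, or its inner side is touched by the fingers or arm (contact force between any of the arm, the fingers and lining above 0.5 N).
It fails at once if a bystander is moved or lifted by more than 25 mm (distance of any of mug, tumbler, spoon, bowl, jar, brush, sauce_pot from where it was at the start of the episode above 0.025 m).
It also fails if it takes over 40 s, if anything falls off the work surface, if the arm or the gripper's body presses on something with over 40 N, if the wrist force passes 120 N, or if a joint passes its speed limit or range.

## Working session

There is one attempt and no reset: what is moved stays moved. The work goes in short steps, Python scripts to look and compute and a tool call to move; the robot and the scene stay as the last step left them, time stands still between calls to the robot, and variables do not carry over. Pictures are saved under pics/ and viewed, and the job is handed in when it is done.

Besides the shell and the picture viewer there is one more tool, called after "Call:" as name(argument=value, ...) on one line, values as JSON. carry_out: Moves the arm, as the interface text tells. Its arguments: {"type":"object","properties":{"rows":{"type":"array","items":{"type":"array"}}},"required":["rows"]}

```bash
mkdir -p pics; python3 - <<'E'
from workcell import readout, imaging
import cv2
for n in("side","top"):
    cv2.imwrite(f"pics/{n}0.png",imaging.get_image(n)[:,:,::-1]); print(n,imaging.camera_params(n))
print(readout.get_obs())
E
```

```text
side {'fx': 538.6536570775571, 'fy': 538.6536570775571, 'cx': 311.5690218406819, 'cy': 236.59861578982418, 'rvec': array([ 0.34719138, -2.85211811,  1.08596895]), 'tvec': array([ 563.15066132,  149.99261526, 1187.50065982])}
top {'fx': 487.43399058105274, 'fy': 487.43399058105274, 'cx': 325.89278279121964, 'cy': 242.6665024387031, 'rvec': array([ 2.16916448, -2.15793977,  0.0946606 ]), 'tvec': array([ -1.78147295, 555.7591323 , 984.03519275])}
{'t': 0.1, 'qpos': array([-1.29601398e+00,  4.23775609e-01,  1.63059625e+00,  7.98539303e-06,
        1.08859459e+00, -1.90305487e-02]), 'qvel': array([ 0.00177653, -0.00165505, -0.00098739,  0.00091584, -0.00134821,
        0.00185432]), 'joint_torque': array([ 3.53831401e-04, -5.45613241e+01, -2.74325252e+01,  6.45369175e-02,
        1.87998754e-02, -2.05635905e-05]), 'ee_pos': array([ 180.8763831 , -597.73717684,  221.97925016]), 'orientation': array([-3.10640548e+00, -4.59656611e-01,  2.64066122e-04]), 'ft_force': array([ 0.27293937, -0.76670356,  0.24962476]), 'moment': array([-0.02258662,  0.00084232, -0.01030868]), 'width': 87.68043005366764}
```

View pics/side0.png

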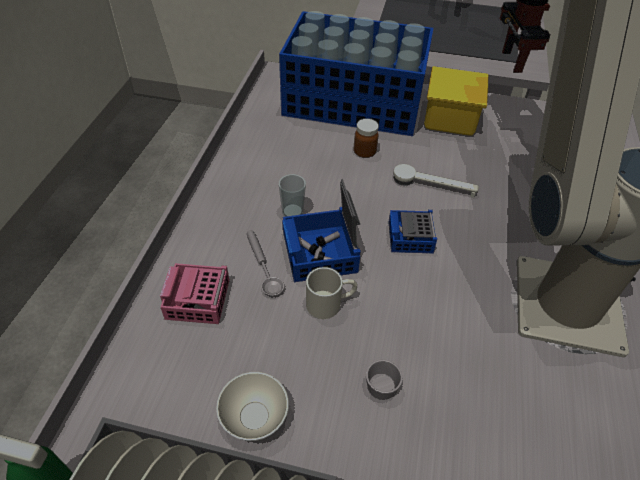

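View pics/top0.png

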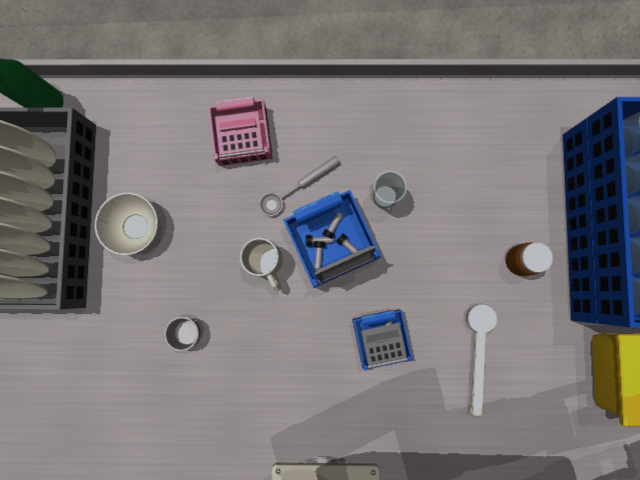

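The larger blue box is at about (333,238) in the top view. Its flap is upright on the robot side, and the mug is close to its left at (262,258). I'll enlarge both views.

```bash
python3 - <<'E'
import cv2
a=cv2.imread("pics/top0.png")[175:300,260:400]; cv2.imwrite("pics/topc.png",cv2.resize(a,None,fx=5,fy=5,interpolation=cv2.INTER_CUBIC)[:600])
a=cv2.imread("pics/side0.png")[170:290,270:400]; cv2.imwrite("pics/sidec.png",cv2.resize(a,None,fx=5,fy=5,interpolation=cv2.INTER_CUBIC))
E
```

```text
(no output)
```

View pics/topc.png

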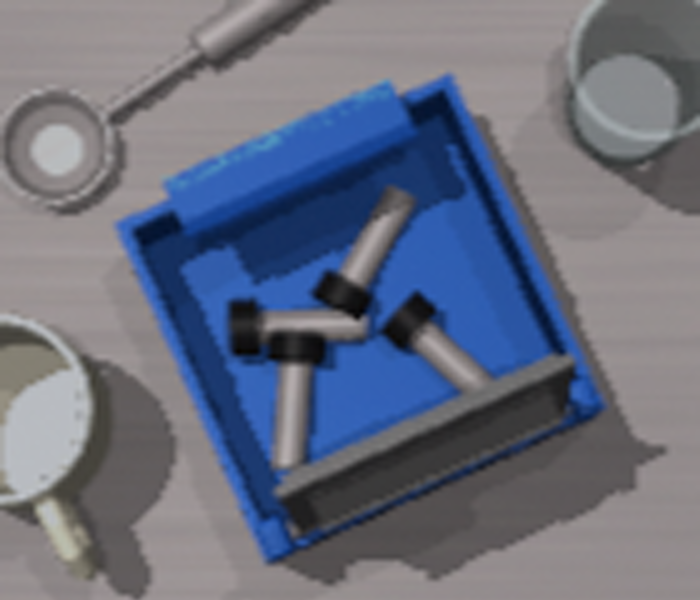

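View pics/sidec.png

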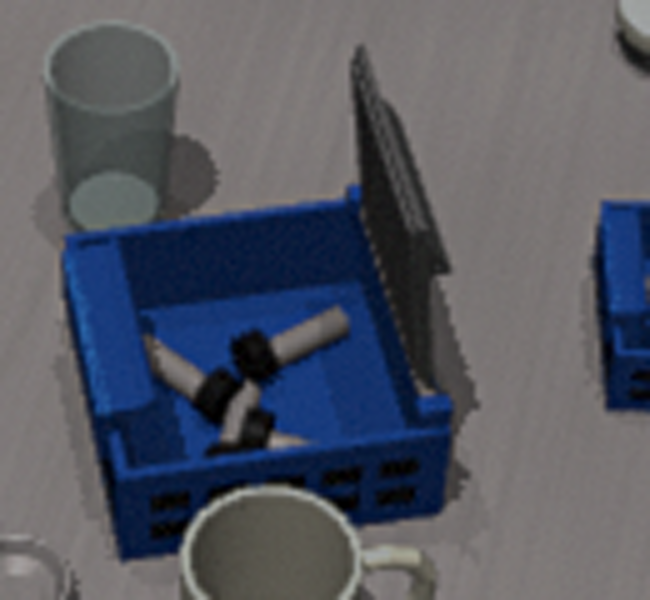

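```bash
cat > h.py <<'E'
import numpy as np, cv2
from workcell import readout, imaging
P={n:imaging.camera_params(n) for n in("side","top")}
def proj(n,X):
    p=P[n];K=np.array([[p['fx'],0,p['cx']],[0,p['fy'],p['cy']],[0,0,1.]])
    return cv2.projectPoints(np.asarray(X,float).reshape(-1,1,3),p['rvec'],p['tvec'],K,None)[0].reshape(-1,2)
def box2w(b,X):
    c,s=np.cos(b[2]),np.sin(b[2]); X=np.atleast_2d(X).astype(float)
    return np.c_[b[0]+c*X[:,0]-s*X[:,1], b[1]+s*X[:,0]+c*X[:,1], X[:,2]]
def flap(f,r,y,n): # r along flap, n outward from hinge axis
    return [-68+r*np.cos(f)-n*np.sin(f), y, 66+r*np.sin(f)+n*np.cos(f)]
E
python3 - <<'E'
from h import *
from scipy.optimize import least_squares
T=lambda u,v:(260+u/5,175+v/5); S=lambda u,v:(270+u/5,170+v/5)
rim=[([75,75,60],T(118,225)),([75,-75,60],T(450,77)),([-75,-75,60],T(605,407)),([-75,75,60],T(270,560))]
rimS=[([75,75,60],S(122,472)),([75,-75,60],S(66,240))]
fT=[(58,-3,T(275,490)),(-58,-3,T(568,353)),(58,3,T(285,500))]
fS=[(-58,-3,S(357,47)),(58,-3,S(413,225))]
def res(p):
    r=[]
    for L,n in((rim,'top'),(rimS,'side')):
        r+=[proj(n,box2w(p,[a for a,_ in L]))-np.array([b for _,b in L])]
    for L,n in((fT,'top'),(fS,'side')):
        r+=[proj(n,box2w(p,[flap(p[3],108,y,q) for y,q,_ in L]))-np.array([b for *_,b in L])]
    return np.vstack(r).ravel()
s=least_squares(res,[560,0,0.4,1.6],x_scale=[10,10,.1,.1]); p=s.x
print(p,s.cost); print(s.fun.reshape(-1,2).round(1))
print('hinge',box2w(p,[-68,0,66]),'rib',box2w(p,flap(p[3],66,0,3)),'edge',box2w(p,flap(p[3],108,0,3)))
np.save('p.npy',p)
E
```

```text
[ 5.61585507e+02 -1.18940076e+01  4.32939207e-01  1.46989894e+00] 5.773247024866071
[[-0.6 -0. ]
 [ 0.4 -0.8]
 [ 0.8  0.2]
 [-0.4  0.8]
 [-0.3  1.2]
 [-0.1 -1.4]
 [ 0.  -0.5]
 [ 1.  -0.3]
 [-0.6  0.5]
 [-0.7 -0.4]
 [ 0.9  1.3]]
hinge [[499.8594213  -40.42277086  66.        ]] rib [[503.18463427 -38.8859131  131.96651444]] edge [[507.02481702 -37.11104493 173.75290982]]
```

```bash
cat >> h.py <<'E'
from scipy.spatial.transform import Rotation as R, Slerp
import json
b=np.load('p.npy') if __import__('os').path.exists('p.npy') else None
def pose(x,z,a,y=0.):
    """TCP pose (world) from box-frame x,y,z and forward tilt a"""
    Rz=R.from_euler('z',b[2]).as_matrix()
    M=np.array([[np.cos(a),0,np.sin(a)],[0,-1,0],[np.sin(a),0,-np.cos(a)]])
    return box2w(b,[x,y,z])[0], R.from_matrix(Rz@M)
def foldpose(f,r=48,a=None,gap=0.):
    a=f*.5 if a is None else a
    c=np.array(flap(f,r,0,3+gap)); return c[0]-10*np.cos(a), c[2]-10*np.sin(a), a
def plan(cur,targets,step=36,ang=.11,hand=1):
    p,q=np.array(cur[0],float),cur[1]; rows=[]
    for tp,tq in targets:
        n=int(max(1,np.ceil(np.linalg.norm(tp-p)/step),np.ceil((q.inv()*tq).magnitude()/ang)))
        S=Slerp([0,1],R.concatenate([q,tq])); p0=p.copy()
        for k in range(1,n+1):
            g=p0+(tp-p0)*k/n; h=S(k/n)
            d=np.round(q.inv().apply(g-p)/1000,4); w=np.round((q.inv()*h).as_rotvec(),3)
            rows.append([d.tolist(),w.tolist(),hand]); p=p+q.apply(d*1000); q=q*R.from_rotvec(w)
    json.dump([p.tolist(),q.as_quat().tolist()],open('cmd.json','w'))
    print(len(rows)); 
    for i in range(0,len(rows),12): print(json.dumps(rows[i:i+12]))
    print('end',p.round(1),q.as_rotvec().round(3))
def cur():
    o=readout.get_obs(); return o['ee_pos'],R.from_rotvec(o['orientation'])
def cmd():
    c=json.load(open('cmd.json')); return np.array(c[0]),R.from_quat(c[1])
def st():
    o=readout.get_obs(); Rz=R.from_euler('z',-b[2]); e=Rz.apply(o['ee_pos']-[b[0],b[1],0]); z=Rz.apply(R.from_rotvec(o['orientation']).apply([0,0,1]))
    print('t',o['t'].round(2) if hasattr(o['t'],'round') else o['t'],'box-frame tcp',e.round(1),'tilt',np.arctan2(z[0],-z[2]).round(3),'lat',z[1].round(3),'F',Rz.apply(o['ft_force']).round(1),'w',round(o['width'],1),'q',o['qpos'].round(2))
E
python3 - <<'E'
from h import *
start=(np.array([181.013,-598.197,222.675]),R.from_rotvec(cur()[1].as_rotvec()))
print(foldpose(1.47), foldpose(1.47,gap=25))
x,z,a=foldpose(1.47,gap=25)
plan(start,[pose(-170,222,.35),pose(x-25,z+60,.6)])
E
```

```text
(np.float64(-73.5730453807833), np.float64(107.35237443310564), 0.735) (np.float64(-98.44615412522282), np.float64(109.86801776777894), 0.735)
19
[[[0.0229, -0.0267, 0.0001], [0.001, 0.022, -0.009], 1], [[0.023, -0.0265, 0.0006], [0.002, 0.022, -0.008], 1], [[0.0233, -0.0263, 0.0012], [0.001, 0.021, -0.009], 1], [[0.0235, -0.0261, 0.0017], [0.002, 0.022, -0.008], 1], [[0.0237, -0.026, 0.0022], [0.001, 0.022, -0.009], 1], [[0.0238, -0.0256, 0.0028], [0.002, 0.022, -0.009], 1], [[0.024, -0.0255, 0.0034], [0.001, 0.022, -0.008], 1], [[0.0241, -0.0253, 0.004], [0.002, 0.022, -0.009], 1], [[0.0242, -0.0251, 0.0045], [0.001, 0.021, -0.009], 1], [[0.0244, -0.0248, 0.005], [0.001, 0.022, -0.008], 1], [[0.0244, -0.0246, 0.0057], [0.002, 0.022, -0.009], 1], [[0.0246, -0.0244, 0.0062], [0.001, 0.022, -0.008], 1]]
[[[0.0246, -0.0242, 0.0068], [0.002, 0.022, -0.009], 1], [[0.0246, -0.024, 0.0073], [0.001, 0.022, -0.009], 1], [[0.0247, -0.0237, 0.0079], [0.002, 0.021, -0.008], 1], [[0.0247, -0.0235, 0.0085], [0.001, 0.022, -0.009], 1], [[0.0086, -0.0, 0.0217], [-0.0, 0.083, 0.0], 1], [[0.0069, -0.0, 0.0223], [-0.0, 0.084, 0.0], 1], [[0.0049, -0.0, 0.0227], [-0.0, 0.083, 0.0], 1]]
end [449.5 -63.7 169.9] [-2.819 -0.62  -0.871]
```

Call:
carry_out(rows=[[[0.023,-0.027,0.0],[0.001,0.022,-0.009],1],[[0.023,-0.0265,0.0006],[0.002,0.022,-0.008],1],[[0.0233,-0.0263,0.0012],[0.001,0.021,-0.009],1],[[0.0235,-0.0261,0.0017],[0.002,0.022,-0.008],1],[[0.0237,-0.026,0.0022],[0.001,0.022,-0.009],1],[[0.0238,-0.0256,0.0028],[0.002,0.022,-0.009],1],[[0.024,-0.0255,0.0034],[0.001,0.022,-0.008],1],[[0.0241,-0.0253,0.004],[0.002,0.022,-0.009],1],[[0.0242,-0.0251,0.0045],[0.001,0.021,-0.009],1],[[0.0244,-0.0248,0.005],[0.001,0.022,-0.008],1],[[0.0244,-0.0246,0.0057],[0.002,0.022,-0.009],1],[[0.0246,-0.0244,0.0062],[0.001,0.022,-0.008],1]])

```text
t: 1.1
ee_pos: [350.9, -210.0, 221.7]
orientation: [-3.0, -0.604, -0.396]
ft_force: [1.0, 0.6, 0.1]
width: 11.2
```

Call:
carry_out(rows=[[[0.0246,-0.0242,0.0068],[0.002,0.022,-0.009],1],[[0.0246,-0.024,0.0073],[0.001,0.022,-0.009],1],[[0.0247,-0.0237,0.0079],[0.002,0.021,-0.008],1],[[0.0247,-0.0235,0.0085],[0.001,0.022,-0.009],1],[[0.0086,-0.0,0.0217],[-0.0,0.083,0.0],1],[[0.0069,-0.0,0.0223],[-0.0,0.084,0.0],1],[[0.0049,-0.0,0.0227],[-0.0,0.083,0.0],1],[[0,0,0],[0,0,0],1],[[0,0,0],[0,0,0],1]])

```text
t: 1.85
ee_pos: [439.0, -64.6, 181.2]
orientation: [-2.842, -0.632, -0.786]
ft_force: [-1.0, 0.0, -0.0]
width: 0.4
```

```bash
python3 - <<'E'
from h import *
st()
for n in("side","top"): cv2.imwrite(f"pics/{n}1.png",imaging.get_image(n)[:,:,::-1])
a=cv2.imread("pics/side1.png")[120:320,250:510]; cv2.imwrite("pics/side1c.png",cv2.resize(a,None,fx=3,fy=3))
x,z,a=foldpose(1.47,gap=8)
plan(cmd(),[pose(x,z,a)],step=12)
E
```

```text
t 1.85 box-frame tcp [-133.3    3.6  181.2] tilt 0.542 lat 0.012 F [-0.9  0.5 -0. ] w 0.4 q [-0.46  0.14  2.32  0.94  0.53 -0.12]
7
[[[-0.0, -0.0, 0.0107], [-0.0, 0.019, 0.0], 1], [[-0.0003, -0.0, 0.0106], [-0.0, 0.02, 0.0], 1], [[-0.0004, -0.0, 0.0107], [-0.0, 0.019, 0.0], 1], [[-0.0007, -0.0, 0.0106], [-0.0, 0.019, 0.0], 1], [[-0.0008, -0.0, 0.0107], [-0.0, 0.02, 0.0], 1], [[-0.0011, -0.0, 0.0106], [-0.0, 0.019, 0.0], 1], [[-0.0013, -0.0, 0.0105], [-0.0, 0.019, 0.0], 1]]
end [487.5 -46.1 108.2] [-2.731 -0.601 -1.051]
```

View pics/side1c.png

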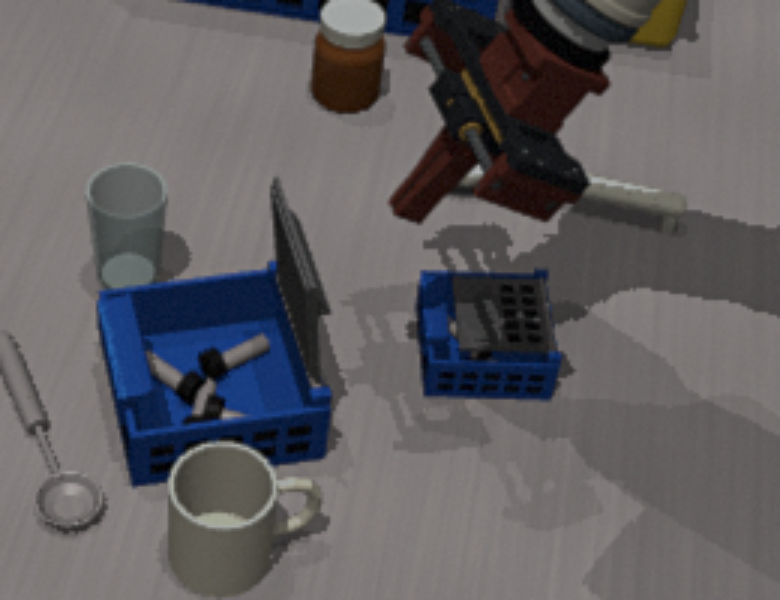

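```bash
python3 - <<'E'
from h import *
st()
x,z,a=foldpose(1.47,r=40,a=.35,gap=10)
print(x,z)
plan(cur(),[pose(-133,175,.35),pose(x,z,a)],step=15,ang=.04)
E
```

```text
t 1.95 box-frame tcp [-132.6    2.5  182.5] tilt 0.544 lat 0.009 F [-0.2 -1.6  0. ] w 0.3 q [-0.46  0.13  2.32  0.94  0.53 -0.12]
-86.30271434010507 103.67613045057885
11
[[[-0.0008, 0.0005, 0.0012], [-0.002, -0.039, 0.001], 1], [[-0.0008, 0.0005, 0.0013], [-0.001, -0.039, 0.001], 1], [[-0.0008, 0.0005, 0.0013], [-0.002, -0.038, 0.001], 1], [[-0.0007, 0.0006, 0.0014], [-0.002, -0.039, 0.0], 1], [[-0.0006, 0.0005, 0.0013], [-0.002, -0.039, 0.001], 1], [[0.0032, -0.0, 0.0138], [0.0, 0.0, 0.0], 1], [[0.0033, -0.0, 0.0139], [0.0, 0.0, 0.0], 1], [[0.0032, -0.0, 0.0138], [0.0, 0.0, 0.0], 1], [[0.0032, -0.0, 0.0139], [0.0, 0.0, 0.0], 1], [[0.0033, -0.0, 0.0138], [0.0, 0.0, 0.0], 1], [[0.0032, -0.0001, 0.0139], [0.0, 0.0, 0.0], 1]]
end [483.2 -48.1 103.6] [-2.952 -0.649 -0.522]
```

Call:
carry_out(rows=[[[-0.0008,0.0005,0.0012],[-0.002,-0.039,0.001],1],[[-0.0008,0.0005,0.0013],[-0.001,-0.039,0.001],1],[[-0.0008,0.0005,0.0013],[-0.002,-0.038,0.001],1],[[-0.0007,0.0006,0.0014],[-0.002,-0.039,0.0],1],[[-0.0006,0.0005,0.0013],[-0.002,-0.039,0.001],1],[[0.0032,0,0.0138],[0,0,0],1],[[0.0032,0,0.0138],[0,0,0],1],[[0.0032,0,0.0138],[0,0,0],1],[[0.0032,0,0.0138],[0,0,0],1],[[0.0032,0,0.0138],[0,0,0],1],[[0.0032,0,0.0138],[0,0,0],1],[[0,0,0],[0,0,0],1]])

```text
t: 2.95
ee_pos: [484.1, -47.9, 103.2]
orientation: [-2.952, -0.65, -0.523]
ft_force: [-0.6, -0.0, -0.1]
width: 0.5
```

```bash
python3 - <<'E'
from h import *
st()
for n in("side","top"): cv2.imwrite(f"pics/{n}2.png",imaging.get_image(n)[:,:,::-1])
a=cv2.imread("pics/side2.png")[150:300,270:450]; a=cv2.resize(a,None,fx=3,fy=3)
c=cv2.imread("pics/top2.png")[170:350,260:420]; c=cv2.resize(c,None,fx=2.5,fy=2.5)
m=np.zeros((450,950,3),np.uint8); m[:450,:540]=a; m[:450,545:945]=c; cv2.imwrite("pics/m2.png",cv2.resize(m,(800,379)))
E
```

```text
t 2.95 box-frame tcp [-8.540e+01 -1.000e-01  1.032e+02] tilt 0.351 lat -0.0 F [-0.5  0.2 -0.1] w 0.5 q [-0.26  0.35  2.2   0.63  0.38  0.31]
```

View pics/m2.png

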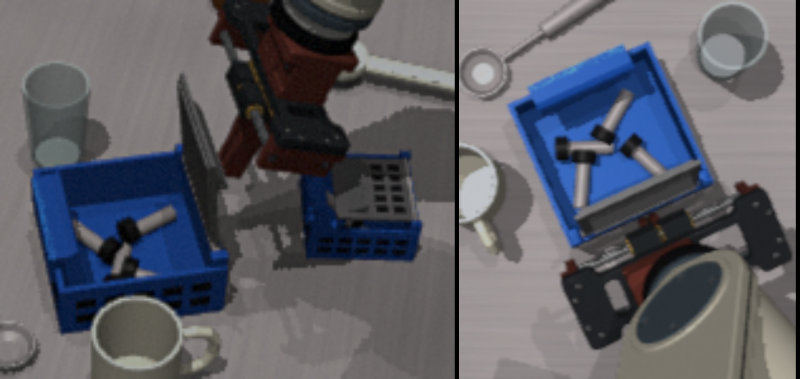

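The closed fingers are centred behind the upright flap, about 10 mm off it. The next moves fold it over.

```bash
python3 - <<'E'
from h import *
T=[]
for f in np.linspace(1.5,0.0,23):
    x,z,a=foldpose(f,r=42,a=min(.35,.35*f)); T.append(pose(x,z,a))
plan(cur(),T,step=20,ang=.1)
E
```

```text
23
[[[0.0084, 0.0001, 0.0025], [0.0, -0.001, 0.001], 1], [[0.0026, 0.0, 0.0011], [0.0, -0.0, -0.0], 1], [[0.0026, 0.0, 0.0012], [0.0, -0.0, -0.0], 1], [[0.0025, 0.0, 0.0014], [0.0, -0.0, -0.0], 1], [[0.0024, 0.0, 0.0016], [0.0, -0.0, -0.0], 1], [[0.0023, 0.0, 0.0018], [0.0, -0.0, -0.0], 1], [[0.0021, 0.0, 0.0019], [0.0, -0.0, -0.0], 1], [[0.002, 0.0, 0.002], [0.0, -0.0, -0.0], 1], [[0.0019, 0.0, 0.002], [0.0, -0.016, -0.0], 1], [[0.0018, 0.0, 0.0021], [0.0, -0.024, -0.0], 1], [[0.0016, 0.0, 0.0021], [0.0, -0.024, -0.0], 1], [[0.0016, 0.0, 0.0022], [0.0, -0.024, -0.0], 1]]
[[[0.0014, 0.0, 0.0022], [0.0, -0.024, -0.0], 1], [[0.0013, 0.0, 0.0023], [0.0, -0.023, -0.0], 1], [[0.0013, -0.0, 0.0024], [0.0, -0.024, -0.0], 1], [[0.0011, -0.0, 0.0024], [0.0, -0.024, -0.0], 1], [[0.0009, -0.0, 0.0025], [0.0, -0.024, -0.0], 1], [[0.0009, -0.0, 0.0025], [0.0, -0.024, -0.0], 1], [[0.0007, -0.0, 0.0025], [0.0, -0.024, -0.0], 1], [[0.0006, -0.0, 0.0026], [0.0, -0.024, -0.0], 1], [[0.0005, -0.0, 0.0025], [0.0, -0.024, -0.0], 1], [[0.0004, -0.0, 0.0027], [0.0, -0.023, -0.0], 1], [[0.0002, -0.0, 0.0026], [0.0, -0.024, -0.0], 1]]
end [528.9 -27.   69. ] [3.068 0.674 0.   ]
```

Call:
carry_out(rows=[[[0.0084,0,0.0025],[0,0,0],1],[[0.0026,0,0.0011],[0,0,0],1],[[0.0026,0,0.0012],[0,0,0],1],[[0.0025,0,0.0014],[0,0,0],1],[[0.0024,0,0.0016],[0,0,0],1],[[0.0023,0,0.0018],[0,0,0],1],[[0.0021,0,0.0019],[0,0,0],1],[[0.002,0,0.002],[0,0,0],1],[[0.0019,0,0.002],[0,-0.016,0],1],[[0.0018,0,0.0021],[0,-0.024,0],1],[[0.0016,0,0.0021],[0,-0.024,0],1],[[0.0016,0,0.0022],[0,-0.024,0],1]])

```text
t: 4.05
ee_pos: [517.0, -32.0, 93.5]
orientation: [-2.989, -0.658, -0.394]
ft_force: [-1.6, -0.7, 3.5]
width: 0.9
```

```bash
python3 - <<'E'
from h import *
st(); f=1.5-1.5/22*11
print(f,foldpose(f,r=42,a=.35*f))
for n in("side","top"): cv2.imwrite(f"pics/{n}3.png",imaging.get_image(n)[:,:,::-1])
a=cv2.imread("pics/side3.png")[150:300,270:450]; a=cv2.resize(a,None,fx=3,fy=3)
c=cv2.imread("pics/top3.png")[170:350,260:420]; c=cv2.resize(c,None,fx=2.5,fy=2.5)
m=np.zeros((450,950,3),np.uint8); m[:450,:540]=a; m[:450,545:945]=c; cv2.imwrite("pics/m3.png",cv2.resize(m,(800,379)))
E
```

```text
t 4.05 box-frame tcp [-48.9   0.5  93.5] tilt 0.262 lat -0.0 F [-1.8  0.   3.5] w 0.9 q [-0.17  0.41  2.1   0.35  0.44  0.66]
0.75 (np.float64(-48.97142636194107), np.float64(94.22893731815604), 0.26249999999999996)
```

View pics/m3.png

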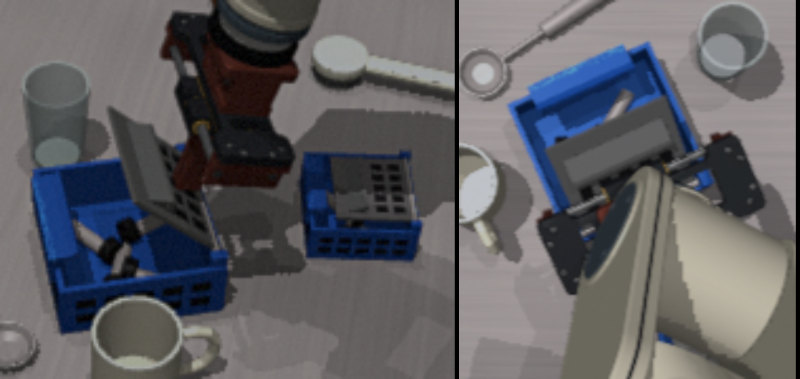

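The flap is about half over and the contact force is about 4 N. I'll carry on.

Call:
carry_out(rows=[[[0.0014,0,0.0022],[0,-0.024,0],1],[[0.0013,0,0.0023],[0,-0.023,0],1],[[0.0013,0,0.0024],[0,-0.024,0],1],[[0.0011,0,0.0024],[0,-0.024,0],1],[[0.0009,0,0.0025],[0,-0.024,0],1],[[0.0009,0,0.0025],[0,-0.024,0],1],[[0.0007,0,0.0025],[0,-0.024,0],1],[[0.0006,0,0.0026],[0,-0.024,0],1],[[0.0005,0,0.0025],[0,-0.024,0],1],[[0.0004,0,0.0027],[0,-0.023,0],1],[[0.0002,0,0.0026],[0,-0.024,0],1],[[0,0,0],[0,0,0],1]])

```text
t: 5.15
ee_pos: [529.2, -26.0, 68.9]
orientation: [-3.067, -0.676, -0.001]
ft_force: [-2.5, 0.9, 13.9]
width: 0.2
```

```bash
python3 - <<'E'
from h import *
st()
for n in("side","top"): cv2.imwrite(f"pics/{n}4.png",imaging.get_image(n)[:,:,::-1])
a=cv2.imread("pics/side4.png")[150:300,270:450]; a=cv2.resize(a,None,fx=3,fy=3)
c=cv2.imread("pics/top4.png")[170:350,260:420]; c=cv2.resize(c,None,fx=2.5,fy=2.5)
m=np.zeros((450,950,3),np.uint8); m[:450,:540]=a; m[:450,545:945]=c; cv2.imwrite("pics/m4.png",cv2.resize(m,(800,379)))
E
```

```text
t 5.15 box-frame tcp [-35.3   0.8  68.9] tilt 0.001 lat 0.001 F [-1.9  1.8 13.9] w 0.2 q [-0.07  0.52  1.93  0.    0.69  1.06]
```

View pics/m4.png

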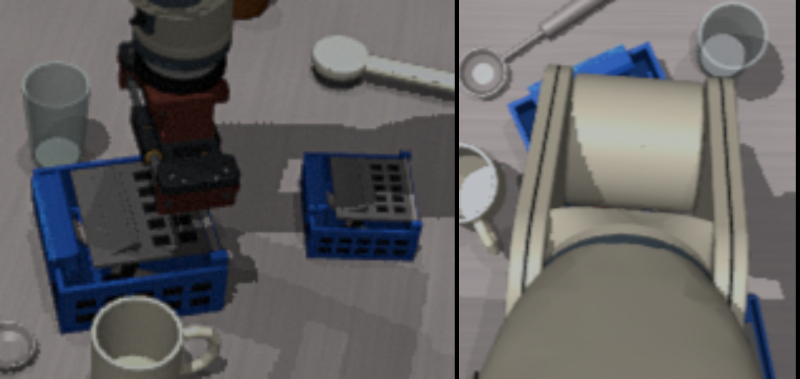

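The flap is flat, held with about 14 N, and its edge is still short of the lip. Next I'll slide along to the rib.

Call:
carry_out(rows=[[[0.003,0,0.0002],[0,0,0],1],[[0.003,0,0.0002],[0,0,0],1],[[0.003,0,0],[0,0,0],1],[[0.003,0,0],[0,0,0],1],[[0.003,0,0],[0,0,0],1],[[0.003,0,0],[0,0,0],1],[[0.003,0,0],[0,0,0],1],[[0.003,0,0],[0,0,0],1],[[0.003,0,0],[0,0,0],1],[[0,0,0],[0,0,0],1]])

```text
t: 6.08
ee_pos: [553.1, -15.1, 68.9]
orientation: [-3.067, -0.676, -0.002]
ft_force: [-3.8, -0.4, 15.8]
width: 0.7
```

```bash
cat > look.py <<'E'
from h import *
import sys
k=sys.argv[1]; st()
for n in("side","top"): cv2.imwrite(f"pics/{n}{k}.png",imaging.get_image(n)[:,:,::-1])
a=cv2.imread(f"pics/side{k}.png")[190:290,270:380]; cv2.imwrite(f"pics/m{k}.png",cv2.resize(a,None,fx=5,fy=5,interpolation=cv2.INTER_CUBIC))
E
python3 look.py 5
```

```text
t 6.0833 box-frame tcp [-9.   0.7 68.9] tilt 0.001 lat 0.001 F [-3.6  1.2 15.8] w 0.7 q [-0.05  0.54  1.88  0.    0.72  1.09]
```

View pics/m5.png

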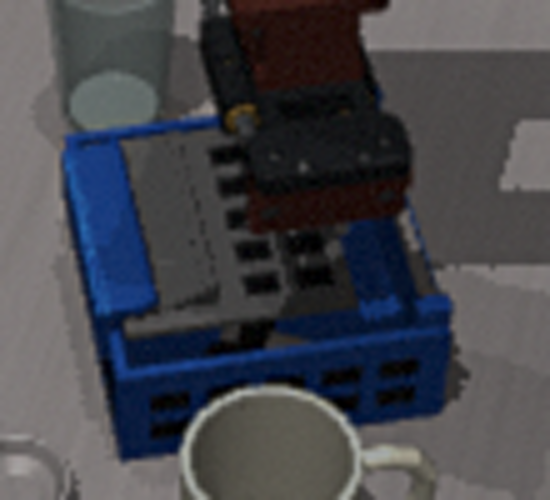

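The flap is sliding along and its edge is just reaching the lip. I'll continue with the press held.

Call:
carry_out(rows=[[[0.003,0,0],[0,0,0],1],[[0.003,0,0],[0,0,0],1],[[0.003,0,0],[0,0,0],1],[[0.003,0,0],[0,0,0],1],[[0.003,0,0],[0,0,0],1],[[0.003,0,0],[0,0,0],1],[[0,0,0],[0,0,0],1]])

```text
t: 6.77
ee_pos: [565.3, -8.7, 68.3]
orientation: [-3.066, -0.677, 0.011]
ft_force: [-14.9, -7.2, 22.0]
width: 0.3
```

```bash
python3 look.py 6
```

```text
t 6.7667 box-frame tcp [ 4.7  1.3 68.3] tilt -0.007 lat 0.003 F [-16.5  -0.3  22. ] w 0.3 q [-0.04  0.56  1.84 -0.    0.74  1.1 ]
```

View pics/m6.png

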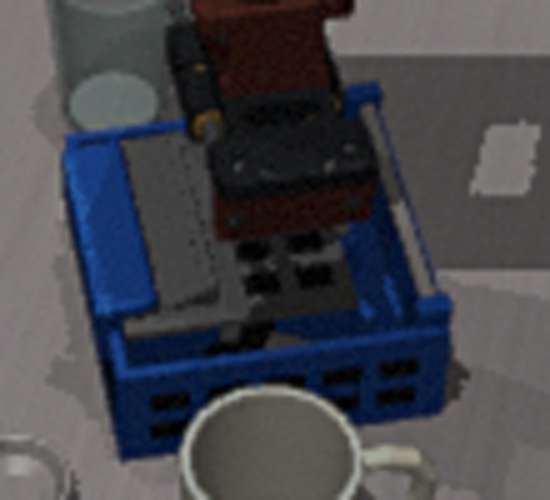

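```bash
python3 - <<'E'
from h import *
def q(x,y,z): return proj('side',box2w(b,[x,y,z]))[0]
for k in ('4','5','6'):
    im=cv2.imread(f"pics/side{k}.png")[190:290,270:380]; im=cv2.resize(im,None,fx=5,fy=5,interpolation=cv2.INTER_CUBIC)
    for t,c in((0,(0,255,0)),(14,(0,255,255)),(28,(0,0,255))):
        for A,B in(((-2+t,30,81),(-2+t,48,81)),((40+t,52,69),(40+t,58,69)),((-2+t,48,69),(-2+t,48,81))):
            u,v=[tuple(((q(*w)-[270,190])*5).astype(int).tolist()) for w in(A,B)]
            cv2.line(im,u,v,c,1)
    cv2.imwrite(f"pics/o{k}.png",im[150:400])
a=np.vstack([cv2.imread(f"pics/o{k}.png")[:200] for k in '456']); cv2.imwrite("pics/ov.png",a)
E
```

```text
(no output)
```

View pics/ov.png

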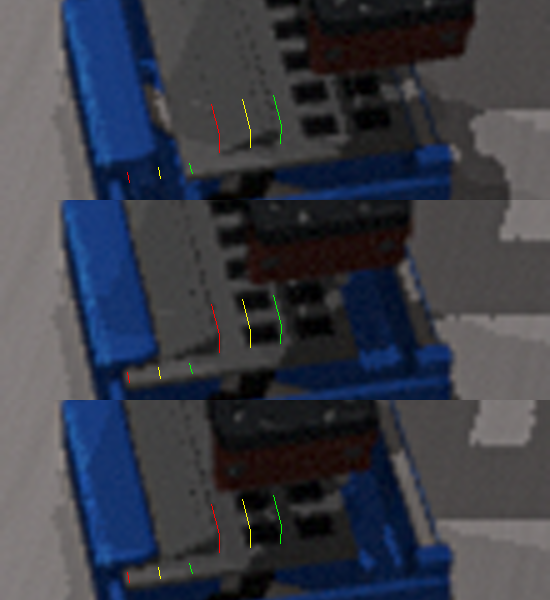

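The overlay shows the flap's edge and rib already at the 28 mm (red) marks in pictures 5 and 6, so friction carried it fully home. The 16 N of forward resistance is its end stop. I'll lift straight up, which leaves no backward drag.

Call:
carry_out(rows=[[[0,0,-0.002],[0,0,0],1],[[0,0,-0.003],[0,0,0],1],[[0,0,-0.01],[0,0,0],1],[[0,0,-0.02],[0,0,0],1],[[0,0,-0.03],[0,0,0],1],[[0,0,-0.03],[0,0,0],1],[[-0.03,0,-0.02],[0,0,0],1],[[-0.03,0,-0.01],[0,0,0],1],[[-0.03,0,0],[0,0,0],1],[[-0.03,0,0],[0,0,0],1],[[0,0,0],[0,0,0],1],[[0,0,0],[0,0,0],1]])

```text
t: 7.87
ee_pos: [459.7, -58.4, 193.5]
orientation: [-3.068, -0.674, -0.004]
ft_force: [0.3, -0.8, -0.5]
width: 0.6
```

```bash
python3 look.py 7; python3 - <<'E'
from h import *
im=cv2.imread("pics/side7.png")[190:290,270:380]; im=cv2.resize(im,None,fx=5,fy=5,interpolation=cv2.INTER_CUBIC)
for t,c in((0,(0,255,0)),(14,(0,255,255)),(28,(0,0,255))):
    for A,B in(((-2+t,30,81),(-2+t,48,81)),((40+t,52,69),(40+t,58,69)),((-2+t,48,69),(-2+t,48,81))):
        u,v=[tuple(((proj('side',box2w(b,w))[0]-[270,190])*5).astype(int).tolist()) for w in(A,B)]; cv2.line(im,u,v,c,1)
cv2.imwrite("pics/o7.png",im)
a=cv2.imread("pics/top7.png")[0:350,80:580]; cv2.imwrite("pics/t7.png",a)
E
```

```text
t 7.8667 box-frame tcp [-112.     0.5  193.5] tilt 0.002 lat -0.0 F [-0.1 -0.9 -0.5] w 0.6 q [-0.15  0.23  2.    0.    0.91  0.98]
```

View pics/o7.png

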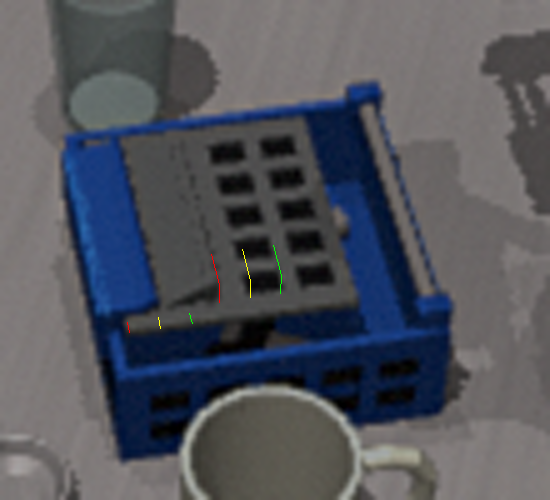

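View pics/side7.png

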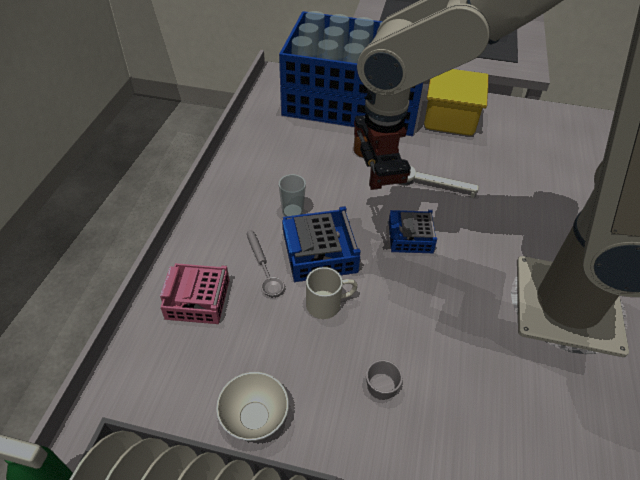

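After letting go, the flap stays flat. Its edge corner is at the 28 mm mark (crop pixel (127,328)), the blue lip lies over it, and the crockery is where it was. I'm handing in.

```bash
python3 -c "
from workcell import close_job; print(close_job())"
```

```text
the job is handed in; nothing more can be done
None
```

The blue wash box is shut, and I have handed the job in. With the fingers closed, I pushed the flap over from behind, pressed it flat with about 14–22 N, slid it to the lip and lifted straight off.

**Last checks, after letting go:**
- **Flap:** in the side picture it lies flat, with its edge under the lip. The model overlay puts it at about 28 mm of travel, fully home.
- **Robot:** it is clear of everything. The wrist reads about 0 N, and the arm time used was about 8 s.
- **Crockery and utensils:** I saw no shift in the items visible in the side picture. I did not measure their positions, and the arm covers the jar and part of the brush in that picture.

**Where things differed from the plan:**
- **Approach:** the first move ended about 15 mm short, probably because the arm slowed itself near a wrist limit. I planned again from the measured position with less tilt.
- **Sliding home:** friction under the fingertips carried the flap home before the fingers were expected to push on the rib. The last push met about 16 N of resistance and did not move the flap further.

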